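Set the sample height and unclip the microscope shuttle

ROBOT

A 7-joint arm with a two-finger parallel gripper is mounted at the origin on the work surface. World frame = base frame: x ahead of the robot, y to its left, z up, the work surface at z = 0. Lengths are in m, angles in rad, forces in N, time in s.
With the tool pointing down it reaches from about 0.4 to 0.875 m from the base axis. Payload 19.3 kg.
Tool frame: the origin (TCP) lies on the centre line of the jaws, within the pads' length; the fingertips stand 14 mm ahead of it and the grasp point (between the pads) lies 5 mm behind it; x points along the fingers, y is the direction in which the jaws open and shut, and the axes are right-handed (so a half turn about x gives the same grasp; the last joint's range is limited). The gripper opens to 85 mm and grips with 20 to 120 N. Pads are 22 mm wide; open, the fingers measure 114 mm over their backs; the gripper's body (76 mm by 85 mm) begins 54 mm behind the grasp point. The pads swing forward as they close: fully open they stand 13 mm farther back than shut.
Start: joints at [-1.233, 0.521, -0.036, 1.599, 0.021, 1.021, -0.113], TCP at [0.248, 0.574, 0.214] pointing down, gripper open.
Joint ranges: [-2.91, 2.91], [-0.3, 2.13], [-1.5, 1.42], [0.17, 2.43], [-1.26, 4.41], [0.16, 1.93], [-2.52, 2.52]. Speed limits (rad/s): [1.89, 1.89, 2.39, 2.39, 3.01, 3.01, 3.01].

INTERFACE

Orientations are given as [roll, pitch, yaw] about the fixed x, y, z axes, in that order (R = Rz(yaw) Ry(pitch) Rx(roll)).
In Python, from workcell import monitor, optics, bot gives the robot as it stands.
- The arm moves only by the tool arm_command, never from a script. Its arguments are lists of equal length, an entry for each row: "delta_pos": the shift along the tool's x, y, z as a fraction of full scale, a list of three; "rotation": the turn, a rotation vector about the tool's x, y, z as a fraction of full scale, a list of three. In form: {"delta_pos": [[dx, dy, dz], ...], "rotation": [[wx, wy, wz], ...]}. A call has 1 to 10 rows; each row shifts and turns the pose as measured when the row begins, along the tool's axes as they then stand; what a row does not reach is not made up. Full scale, the value 1, is 30 mm for a shift and 6 degrees for a turn. A row lasts 1/10 s, in which the tool goes at most 50 mm and 8.59 degrees, less where a joint would pass 70% of its speed; a pose out of reach is approached as far as the arm can. A call with a number of a shift or a turn outside -1 to 1 is refused whole. A call with a gripper value outside its range is refused whole. "gripper" is the closure, from -1 (fully open) to 1 (shut), so that 0 is half open, set as the call begins (left out, the last holds). The fingers move at their own pace and stop on an object; "grip_force" is the grip in N (left out, the last holds). Time passes only in rows, so rows that do not move let the fingers close. It gives the time, the measured TCP pose, the force and the opening at its end, in the units of the state.
- monitor.observe(): the state, without advancing time (a new reading comes with each control period).
- optics.grab_frame(name): name is "scene" or "side" or "wrist"; returns the picture (384x512x3 uint8, red, green, blue); there is no depth.
- optics.camera_params(name): a dict with "fx", "fy", "cx", "cy" (pixels), "origin" and "rotation" of the camera in the world. Camera axes: x right, y down, z forward; pixel columns grow to the right and rows downward; lengths in m; the calibration is good to about 2 mm. A picture is of the moment at which its call begins: read the wrist's pose just before it. camera_params takes no time and is no camera call; for the wrist camera it gives the pose at the moment of the call.
- bot.job_done(): hands the job in, once; it reports no verdict.
The state is a dict: "clock": time; "qpos": joint angles; "qd": joint speeds; "joint_efforts": joint torques, N m; "position": TCP position; "tool_rot": TCP orientation; "force": force on the tool from outside, world axes, zero at the start; "moment": the same for the moment, N m; "grip_width": finger opening in m.
Only numpy, scipy, OpenCV 4.12 (cv2) and the standard library are available. Lean on these libraries where they do the work, as an engineer would, in place of code of your own. Each camera call takes 0.05 s, during which the arm holds its last target. There are 200 camera calls.

TASK

Turn the black height knob on the setting station until the black needle of the dial stands on the red mark, and let go of the knob. Then squeeze the two orange spring catches on the sides of the sample shuttle together to unclip it, lift it straight up about 10 cm out of the station, and finish while still holding it there, level, still and by its squeezed catches, with the needle still on the mark. Do not touch the samples on top, and leave the box of stubs, the tweezers and the mouse where they are.

Things in the scene. Friction and masses are not known exactly. Their poses are not given: they have to be found in the camera images.
- station: white setting station on a dark base, 110 (x) by 244 (y) by 36 mm tall, fixed. Origin: centre of its underside; x away from the robot, y left along its length, z up. On it, all at x = 0: shuttle pocket (y = -70 mm), dial (y = +20 mm, 68 mm across, 5 mm above the deck, sealed under a clear crystal), knob (y = +95 mm). Deck top at 36 mm, pocket floor at 20 mm
- knob_grip (a point): the point to grip the height knob at, on its vertical axis, 62 mm above the bench: a round fluted black knob, 32 mm across, from 48 to 74 mm above the bench, on a 28 mm steel bushing. It can be taken at any yaw. Friction about 0.05 N m; it stays where it is left
- height_knob (a joint): angle of the knob in rad, 0 to 5.2 between stops, growing clockwise seen from above. Geared: for each rad of the knob the needle turns 0.6 rad clockwise and a pin under the shuttle rises 2 mm, pushing the sample stage up by 1 to 4 mm in all; the stage then stays up by friction
- needle (a joint): angle of the black needle on the dial in rad, growing clockwise seen from above: 0 = pointing along the station's +y (towards the knob), 1.57 = pointing along its +x (away from the robot). It always equals 0.6 times the knob angle
- mark (a joint): angle of the red wedge-shaped mark on the same dial, same zero and sense as the needle. It is set before the start and stays where it is, under the crystal; it always lies clockwise of the needle at the start
- needle_tip (a point): the outer part of the needle, 25 mm from the dial's centre
- mark_tip (a point): the inner end of the red wedge (9 mm wide at its base, by the bezel), 25 mm from the dial's centre
- shuttle_pinch (a point): the point midway between the grip pads of the shuttle's two side catches, on its vertical centre line, 42 mm above its underside (62 mm above the bench when seated). y runs across the catches, the line to pinch along; z up. Over the pads it is 60 mm wide released, 48 mm squeezed. Pads: orange, ribbed, 22 mm wide (x), from 12 mm below to 14 mm above this point
- catch_left (a joint): travel in m of the catch on the shuttle's +y side, pressed inwards: 0 released, 0.006 at its stop; the nose is free of the strike plate from about 0.0045. Spring about 2.4 N at rest, 6 N at the stop
- catch_right (a joint): the same for the catch on the -y side
- shuttle: the sample shuttle, 0.25 to 0.35 kg; origin: centre of its underside, axes as the station's. Aluminium foot 56 (x) by 40 (y) by 18 mm, steel barrel 37 mm across up to 48 mm, sample stage on top (to 56 mm, 60 when raised), orange catch plates, 5 mm thick, on both y sides up to 57 mm. Each catch has a nose 5.5 mm out, 4 to 10 mm above the underside, hooked under the pocket's steel strike plates
- sample_stage: the round sample stage on top of the shuttle, 34 mm across, with three 13 mm stubs: not to be touched. Origin on the shuttle's centre line near the stage's underside; its top is 8 mm above it
- stub_box: bystander: small open blue box, 75 by 36 by 16 mm, with three stubs; origin at the centre of its underside
- tweezers: bystander: steel tweezers lying flat, 137 mm long, 8 mm high; origin at the centre, on the bench
- mouse: bystander: black wireless computer mouse, 100 by 58 by 32 mm, on its mat; origin at the centre of its underside
Mind the look-alikes: they are no part of the job. What is shaped like the shuttle but blue or purple is not meant.

How it is judged:
On the way, in this order (a step that is already met when the one before it is completed fails the run):
1. the needle stands on the red mark (tips within 3 mm), the knob is let go and the shuttle still sits clipped in the station (horizontal distance between needle_tip and mark_tip below 0.003 m and z of shuttle_pinch in the frame of station below 0.065 m and distance between the grasp point and knob_grip above 0.05 m), for 0.2 s.
2. both catches are squeezed by at least 4 mm while the shuttle is lifted out (value of joint each of catch_left, catch_right above 0.004 m and z of shuttle_pinch in the frame of station above 0.09 m), for 0.2 s.
At the end, for the whole second after the job is handed in: The shuttle hangs in the fingers by its two catches, each squeezed at least 4 mm, lifted at least 60 mm from its seat, touching nothing of the station, level within 0.2 rad and still (under 30 mm/s), with the needle within 3 mm of the red mark (value of joint each of catch_left, catch_right above 0.004 m and z of shuttle_pinch in the frame of station above 0.122 m and contact force between the fingers and shuttle above 2 N and contact force between shuttle and station below 0.1 N and angle between shuttle_pinch's own z axis and vertical below 0.2 rad and linear speed of shuttle below 0.03 m/s and horizontal distance between needle_tip and mark_tip below 0.003 m); the arm keeps its last pose, push and grip.
It fails at once if the samples on top of the shuttle are touched (contact force between the arm and sample_stage above 1 N).
It fails at once if the fingers touch the samples (contact force between the fingers and sample_stage above 1 N).
It fails at once if the stub box is moved more than 20 mm (distance of stub_box from where it was at the start of the episode above 0.02 m).
It fails at once if the tweezers are moved more than 20 mm (distance of tweezers from where it was at the start of the episode above 0.02 m).
It fails at once if the mouse is moved more than 20 mm (distance of mouse from where it was at the start of the episode above 0.02 m).
It also fails if it takes over 64 s, if anything falls off the work surface, if the arm or the gripper's body presses on something with over 40 N, if the wrist force passes 120 N, or if a joint passes its speed limit or range.

## Working session

There is one attempt and no reset: what is moved stays moved. The work goes in short steps, Python scripts to look and compute and a tool call to move; the robot and the scene stay as the last step left them, time stands still between calls to the robot, and variables do not carry over. Pictures are saved under pics/ and viewed, about 8 in all and at most 12, crops included, and the job is handed in when it is done.

Besides the shell and the picture viewer there is one more tool, called by a JSON object that holds its "name" and its "arguments", one argument or row to a line. arm_command: Moves the arm, as the interface text tells. Its arguments: {"type":"object","properties":{"delta_pos":{"type":"array","items":{"type":"array","items":{"type":"number"}}},"rotation":{"type":"array","items":{"type":"array","items":{"type":"number"}}},"gripper":{"type":"number"},"grip_force":{"type":"number"}},"required":["delta_pos","rotation"]}

```bash
mkdir -p pics; ls; python3 - <<'E'
from workcell import monitor, optics, bot
import cv2, numpy as np
np.set_printoptions(precision=4,suppress=True)
s=monitor.observe(); print(s)
ims=[]
for n in ["scene","side","wrist"]:
    p=optics.camera_params(n); print(n,p)
    im=optics.grab_frame(n)[:,:,::-1]; cv2.imwrite(f"pics/{n}0.png",im); ims.append(im)
a=cv2.resize(ims[0],(800,600)); cv2.imwrite("pics/v1.png",a)
cv2.imwrite("pics/v2.png",cv2.resize(np.hstack([ims[1],ims[2]]),(800,300)))
E
```

```text
pics
{'clock': 0.0, 'qpos': array([-1.2332,  0.522 , -0.0364,  1.6   ,  0.0212,  1.0211, -0.1128]), 'qd': array([ 0.0005,  0.0015, -0.0017, -0.002 ,  0.0008, -0.0015,  0.0016]), 'joint_efforts': array([ -0.0014, -92.7107,   1.9792, -36.9949,   0.0178,   0.008 ,
         0.    ]), 'position': array([0.2478, 0.5734, 0.2132]), 'tool_rot': array([-1.4783,  1.5696, -1.8861]), 'force': array([-0.6182, -0.676 ,  0.5613]), 'moment': array([-0.0008,  0.0074, -0.0376]), 'grip_width': 0.08530481350869683}
scene {'fx': 424.67498722304214, 'fy': 424.67498722304214, 'cx': 246.6224575091029, 'cy': 192.83535692942863, 'origin': array([1.1707, 0.0072, 0.7262]), 'rotation': array([-2.3921,  0.0091,  1.4108])}
side {'fx': 365.7769954660039, 'fy': 365.7769954660039, 'cx': 254.81562411050587, 'cy': 192.25226481170637, 'origin': array([ 0.4733, -0.4798,  0.5938]), 'rotation': array([-2.2968, -0.0012, -0.1677])}
wrist {'fx': 274.1783956740435, 'fy': 274.1783956740435, 'cx': 255.61900303616693, 'cy': 195.76682452290765, 'origin': array([0.1699, 0.6056, 0.3726]), 'rotation': array([2.8137, 0.0017, 1.1625])}
```

View pics/v1.png

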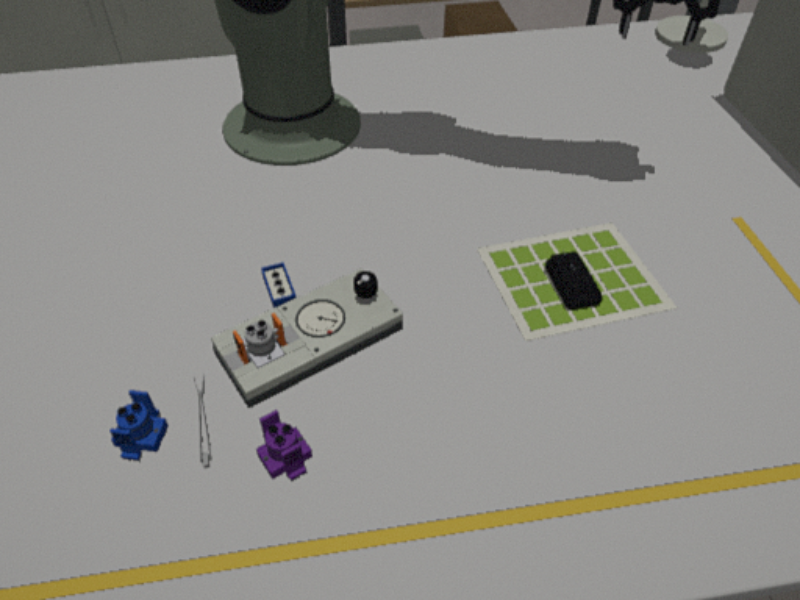

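View pics/v2.png

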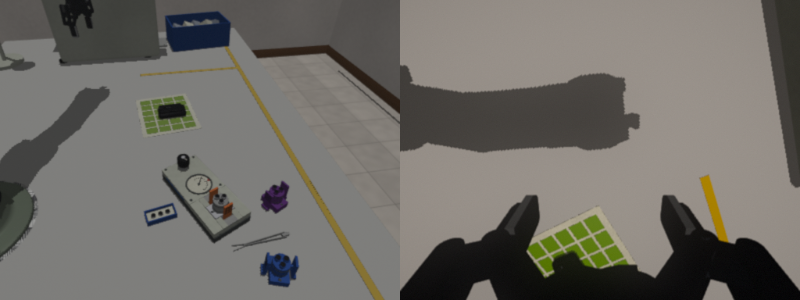

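The scene picture (800 px wide) shows three candidates for the shuttle:
- Orange-catch shuttle on the white station at (260,335). This one matches the description.
- Blue look-alike at (137,425).
- Purple look-alike at (284,445).

The knob is at (366,284), the dial at (320,318), the stub box at (278,284), the tweezers at (204,425) and the mouse at (573,280). Next I measure these and check the choice with a close crop.

```bash
cat > h.py <<'E'
import numpy as np, cv2
from scipy.spatial.transform import Rotation as R
from workcell import monitor, optics, bot
np.set_printoptions(precision=4,suppress=True)
def ray(p,uv):
    d=np.array([(uv[0]-p['cx'])/p['fx'],(uv[1]-p['cy'])/p['fy'],1.0])
    return np.array(p['origin']), R.from_euler('xyz',p['rotation']).apply(d)
def plane(p,uv,z):
    o,d=ray(p,uv); return o+d*(z-o[2])/d[2]
def proj(p,X):
    c=R.from_euler('xyz',p['rotation']).inv().apply(np.array(X)-p['origin'])
    return np.array([p['fx']*c[0]/c[2]+p['cx'],p['fy']*c[1]/c[2]+p['cy']])
def tri(rs):
    A=np.zeros((3,3));b=np.zeros(3)
    for o,d in rs:
        d=d/np.linalg.norm(d);M=np.eye(3)-np.outer(d,d);A+=M;b+=M@o
    X=np.linalg.solve(A,b); return X,[np.linalg.norm(np.cross(X-o,d/np.linalg.norm(d))) for o,d in rs]
def blobs(m,amin=15):
    n,l,s,c=cv2.connectedComponentsWithStats(m.astype(np.uint8))
    return [(s[i,4],c[i],s[i,:4]) for i in range(1,n) if s[i,4]>=amin]
def orange(im): # BGR
    h=cv2.cvtColor(im,cv2.COLOR_BGR2HSV); return (h[...,0]>3)&(h[...,0]<17)&(h[...,1]>150)&(h[...,2]>80)
def red(im):
    h=cv2.cvtColor(im,cv2.COLOR_BGR2HSV); return ((h[...,0]<4)|(h[...,0]>172))&(h[...,1]>120)&(h[...,2]>60)
E
python3 - <<'E'
from h import *
roi={"scene":(130,155,270,260),"side":(190,180,330,310)}
for n in roi:
    im=cv2.imread(f"pics/{n}0.png"); p=optics.camera_params(n); x0,y0,x1,y1=roi[n]
    c=im[y0:y1,x0:x1]
    for nm,m in [("orange",orange(c)),("black",c.max(2)<45),("red",red(c))]:
        for b in blobs(m,4 if nm=="red" else 12): 
            uv=b[1]+[x0,y0]; print(n,nm,b[0],uv,b[2]+[x0,y0,0,0],plane(p,uv,.041 if nm=="red" else .063))
    cv2.imwrite(f"pics/c_{n}.png",cv2.resize(c,(400,300),interpolation=cv2.INTER_CUBIC))
cv2.imwrite("pics/v3.png",np.hstack([cv2.imread("pics/c_scene.png"),cv2.imread("pics/c_side.png")]))
E
```

```text
scene orange 68 [178.2206 210.6912] [174 201   9  20] [ 0.5863 -0.0471  0.063 ]
scene orange 53 [154.2453 222.434 ] [150 212   9  21] [ 0.6095 -0.0963  0.063 ]
scene black 168 [233.8869 182.9345] [227 174  14  17] [0.5266 0.0769 0.063 ]
scene black 400 [206.9125 233.24  ] [157 206 100  54] [0.6542 0.0055 0.063 ]
scene black 12 [166.75 212.75] [165 211   4   4] [ 0.588  -0.0706  0.063 ]
side orange 24 [273.1667 242.8333] [268 240  11   6] [ 0.5839 -0.0382  0.063 ]
side orange 29 [291.2759 262.9655] [287 260  10   7] [ 0.6064 -0.0897  0.063 ]
side black 193 [234.171  206.8705] [227 197  15  19] [0.5235 0.0714 0.063 ]
side black 534 [261.0075 276.7378] [209 225 111  85] [ 0.5475 -0.1098  0.063 ]
side black 14 [277.5 250.5] [276 249   4   4] [ 0.5881 -0.0577  0.063 ]
side black 12 [286.5 250. ] [285 249   4   3] [ 0.6048 -0.0593  0.063 ]
side black 17 [282.8824 256.4118] [281 255   5   4] [ 0.5948 -0.0728  0.063 ]
side black 15 [205.0667 272.4   ] [203 271   5   4] [ 0.4524 -0.0845  0.063 ]
side black 12 [195.5833 275.25  ] [194 274   4   4] [ 0.4357 -0.0878  0.063 ]
```

View pics/v3.png

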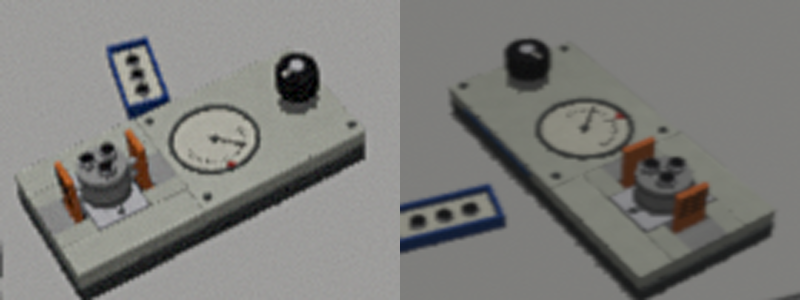

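The crops confirm the choice. The orange-catch shuttle sits in the station pocket, with the knob at the far end. In the scene crop the needle points to (243,144) and the red mark is at (232,164). Now I plan the move.

```bash
cat >> h.py <<'E'
def goto(X,yawy=None):
    """print tool-frame shift (mm) and turn (deg) to bring TCP to X, pointing down, tool y at heading yawy (mod pi)"""
    s=monitor.observe(); T=R.from_euler('xyz',s['tool_rot'])
    d=T.inv().apply(np.array(X)-s['position'])
    M=T.as_matrix(); cur=np.arctan2(M[1,1],M[0,1])
    if yawy is None: yawy=cur
    y=cur+(yawy-cur+np.pi/2)%np.pi-np.pi/2
    z=np.array([0,0,-1.]); yy=np.array([np.cos(y),np.sin(y),0])
    W=np.column_stack([z,yy,np.cross(z,yy)])
    rv=(T.inv()*R.from_matrix(W)).as_rotvec()
    print("t",round(s['clock'],2),"pos",s['position'],"q",s['qpos'],"w",round(s['grip_width'],4),"F",s['force'])
    print("yaw_y deg",np.degrees(cur),"tool axes x,y,z:",M.T.tolist() and np.round(M.T,3).tolist())
    print("shift units",d/.03,"turn units",np.degrees(rv)/6)
E
python3 - <<'E'
from h import *
ps,pd=optics.camera_params("scene"),optics.camera_params("side")
k,e=tri([ray(ps,(233.9,182.5)),ray(pd,(234.2,206.5))]); print("knob",k,e)
for a,b in [((178.2,210.7),(273.2,242.8)),((154.2,222.4),(291.3,263))]: print(tri([ray(ps,a),ray(pd,b)]))
# dial points on scene crop -> px
f=lambda u,v:(130+u*140/400,155+v*105/300)
c,n,m=[plane(ps,f(*q),.041) for q in [(213,139),(243,144),(232,164)]]
a=lambda v:np.degrees(np.arctan2(v[1],v[0])); print(c,n,m,"needle-mark cw deg",a(n-c)-a(m-c),a(n-c),a(m-c))
goto([k[0],k[1],.19])
E
```

```text
knob [0.5235 0.0767 0.0601] [np.float64(0.0009641081231362304), np.float64(0.000964108123136283)]
(array([ 0.5852, -0.0445,  0.0659]), [np.float64(0.0037821767909625805), np.float64(0.0037821767909625927)])
(array([ 0.6076, -0.094 ,  0.0644]), [np.float64(0.0032202968230388975), np.float64(0.0032202968230387544)])
[0.5564 0.0081 0.041 ] [0.5652 0.0299 0.041 ] [0.5834 0.0197 0.041 ] needle-mark cw deg 44.82026462714093 68.05357934003801 23.233314712897084
t 0.15 pos [0.2478 0.5735 0.2134] q [-1.2331  0.5219 -0.0363  1.5999  0.0212  1.0211 -0.1128] w 0.0855 F [-0.7897  0.8119  0.5112]
yaw_y deg 66.62810975996959 tool axes x,y,z: [[-0.0, -0.001, -1.0], [0.397, 0.918, -0.001], [0.918, -0.397, 0.0]]
shift units [  0.7892 -11.5537  15.003 ] turn units [0.     0.0005 0.0079]
```

{"name": "arm_command", "arguments": {
  "delta_pos": [
    [0,-0.7,0.9],
    [0,-0.7,0.9],
    [0,-0.7,0.9],
    [0,-0.7,0.9],
    [0,-0.7,0.9],
    [0,-0.7,0.9],
    [0,-0.7,0.9],
    [0,-0.7,0.9],
    [0,-0.7,0.9],
    [0,-0.7,0.9]
  ],
  "rotation": [
    [0,0,0],
    [0,0,0],
    [0,0,0],
    [0,0,0],
    [0,0,0],
    [0,0,0],
    [0,0,0],
    [0,0,0],
    [0,0,0],
    [0,0,0]
  ],
  "gripper": -1
}}

```text
clock: 1.15
position: [0.4145, 0.2655, 0.2112]
tool_rot: [-2.167, 1.567, -2.567]
force: [0.7, 0.6, 0.0]
grip_width: 0.0851
```

```bash
python3 -c "
from h import *
goto([.5235,.0767,.19],np.radians(40))"
```

```text
t 1.15 pos [0.4145 0.2655 0.2112] q [-0.7201  0.3169  0.038   1.9435 -0.0158  0.8853  0.4968] w 0.0851 F [0.737  0.5937 0.039 ]
yaw_y deg 67.07861830929471 tool axes x,y,z: [[-0.003, -0.002, -1.0], [0.389, 0.921, -0.003], [0.921, -0.389, -0.002]]
shift units [ 0.7068 -4.3793  5.7975] turn units [ 4.5131 -0.0129  0.0344]
```

{"name": "arm_command", "arguments": {
  "delta_pos": [
    [0.1,-0.7,0.9],
    [0.1,-0.7,0.9],
    [0.1,-0.7,0.9],
    [0.1,-0.7,0.9],
    [0.1,-0.7,0.9],
    [0.1,-0.7,0.9],
    [0.1,-0.3,0.4]
  ],
  "rotation": [
    [0,0,0],
    [0,0,0],
    [0,0,0],
    [0,0,0],
    [0,0,0],
    [0,0,0],
    [0,0,0]
  ]
}}

```text
clock: 1.85
position: [0.5261, 0.0621, 0.1896]
tool_rot: [-1.967, 1.567, -2.37]
force: [-0.3, 0.8, 0.5]
grip_width: 0.0854
```

{"name": "arm_command", "arguments": {
  "delta_pos": [
    [0,0,0],
    [0,0,0],
    [0,0,0],
    [0,0,0],
    [0,0,0],
    [0,0,0]
  ],
  "rotation": [
    [0.9,0,0],
    [0.9,0,0],
    [0.9,0,0],
    [0.9,0,0],
    [0.9,0,0],
    [0,0,0]
  ]
}}

```text
clock: 2.45
position: [0.5263, 0.0578, 0.1881]
tool_rot: [-1.556, 1.564, -2.454]
force: [-0.6, 0.3, -0.4]
grip_width: 0.0855
```

```bash
python3 -c "
from h import *
p=optics.camera_params('wrist')
im=optics.grab_frame('wrist')[:,:,::-1]; cv2.imwrite('pics/w1.png',im); np.save('pics/w1.npy',p,allow_pickle=True)
print(p); print('knob px',proj(p,[.5235,.0767,.062]))
c=im.copy()
for b in blobs(orange(c),30): print('or',b,plane(p,b[1],.064))
for b in blobs(red(c),5): print('red',b,plane(p,b[1],.041))
goto([.5235,.0767,.19],np.radians(40))"
```

```text
{'fx': 274.1783956740435, 'fy': 274.1783956740435, 'cx': 255.61900303616693, 'cy': 195.76682452290765, 'origin': array([0.4738, 0.1226, 0.3474]), 'rotation': array([2.8132, 0.0077, 0.673 ])}
knob px [267.344 168.793]
or (np.int32(100), array([238.  , 264.26]), array([230, 260,  17,   9], dtype=int32)) [ 0.5697 -0.035   0.064 ]
or (np.int32(98), array([235.5918, 281.4592]), array([226, 278,  20,   8], dtype=int32)) [ 0.5822 -0.0562  0.064 ]
or (np.int32(202), array([226.8614, 314.5743]), array([217, 307,  19,  16], dtype=int32)) [ 0.6038 -0.1032  0.064 ]
red (np.int32(14), array([270.7857, 227.7857]), array([269, 226,   4,   5], dtype=int32)) [0.5775 0.0186 0.041 ]
t 2.5 pos [0.5264 0.0579 0.1881] q [-0.4025  0.4146  0.2375  1.8836 -0.1209  0.8632  0.5719] w 0.0855 F [ 0.2775 -0.4805  0.7825]
yaw_y deg 38.78651054783365 tool axes x,y,z: [[-0.005, -0.004, -1.0], [0.779, 0.626, -0.006], [0.626, -0.779, 0.0]]
shift units [-0.0638  0.317  -0.548 ] turn units [-0.2022  0.      0.0619]
```

View pics/w1.png

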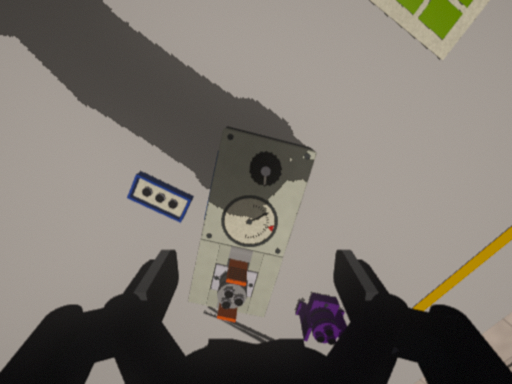

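The wrist view shows the knob at (265,168), the dial at (249,220), the red mark at (271,228) and the orange shuttle at (232,292). The box is at (160,197) and the purple decoy at (321,318). Next I refine the knob, dial, needle and mark from this view.

```bash
cat >> h.py <<'E'
def dial(im,p,c,r0=.008,r1=.024):
    """headings (deg) of needle (dark px) and mark (red px) about dial centre c on z=.041"""
    uv=np.round(proj(p,c)).astype(int); w=60
    out={"n":[],"m":[]}; rm=red(im); g=im.max(2)
    for v in range(max(0,uv[1]-w),min(384,uv[1]+w)):
        for u in range(max(0,uv[0]-w),min(512,uv[0]+w)):
            X=plane(p,(u,v),.041)[:2]-c[:2]; r=np.hypot(*X)
            if rm[v,u] and r<.033: out["m"].append((np.degrees(np.arctan2(X[1],X[0])),r))
            elif r0<r<r1: out["n"].append((np.degrees(np.arctan2(X[1],X[0])),r,int(g[v,u])))
    return out
E
python3 - <<'E'
from h import *
im=cv2.imread('pics/w1.png'); p=np.load('pics/w1.npy',allow_pickle=True).item()
# dial ring: dark ring pixels around guess
g=im.max(2); c0=np.array([249.,220.])
yy,xx=np.mgrid[:384,:512]
sh=cv2.medianBlur(g,11).astype(int)
m=(g.astype(int)<sh-35)&(np.hypot(xx-c0[0],yy-c0[1])<32)&(np.hypot(xx-c0[0],yy-c0[1])>22)
P=np.array([plane(p,(u,v),.041)[:2] for v,u in zip(*np.where(m))])
A=np.c_[2*P,np.ones(len(P))]; s=np.linalg.lstsq(A,(P**2).sum(1),rcond=None)[0]
c=np.r_[s[:2],.041]; print("dial",c,"r",np.sqrt(s[2]+s[:2]@s[:2]),len(P))
k=plane(p,(265.5,168),.073); print("knob top",k)
mk=(g<35)&(np.hypot(xx-265,yy-168)<22)
for b in blobs(mk): print(b,plane(p,b[1],.066))
v=k-c; print("heading",np.degrees(np.arctan2(v[1],v[0])),np.hypot(*v[:2]))
for u,w in [(228,127),(315,152)]: print('corner',plane(p,(u,w),.036))
d=dial(im,p,c)
print("mark",np.round(np.mean(d["m"],0),3))
n=np.array(d["n"]); print(n[np.argsort(n[:,2])[:25]])
cv2.imwrite('pics/v5.png',cv2.resize(im[120:330,180:330],(428,600),interpolation=cv2.INTER_CUBIC))
E
```

```text
dial [0.5513 0.0088 0.041 ] r 0.032675646913517375 386
knob top [0.5196 0.0779 0.073 ]
(np.int32(657), array([264.9437, 167.2253]), array([250, 152,  31,  33], dtype=int32)) [0.5198 0.0771 0.066 ]
heading 114.65681925195119 0.07610935567998237
corner [0.4641 0.0819 0.036 ]
corner [0.5579 0.1214 0.036 ]
mark [20.734  0.028]
[[ 68.5552   0.0195  43.    ]
 [ 68.389    0.0222  48.    ]
 [ 66.8786   0.0205  49.    ]
 [ 65.3675   0.0216  49.    ]
 [ 70.0046   0.0212  50.    ]
 [ 66.6475   0.0123  54.    ]
 [ 63.4254   0.0106  55.    ]
 [ 70.4225   0.0184  56.    ]
 [ 66.4805   0.0095  56.    ]
 [ 66.753    0.015   57.    ]
 [ 71.7857   0.0201  58.    ]
 [ 66.8256   0.0178  58.    ]
 [ 69.0853   0.014   58.    ]
 [ 68.7763   0.0167  59.    ]
 [ 64.2132   0.0134  60.    ]
 [ 69.547    0.0112  62.    ]
 [ 66.919    0.0233  62.    ]
 [ 64.0003   0.0227  65.    ]
 [ 60.9456   0.0117  66.    ]
 [ 70.3121   0.0085  66.    ]
 [105.8286   0.0217  67.    ]
 [115.06     0.0206  68.    ]
 [ 70.9876   0.0157  69.    ]
 [115.8323   0.0219  69.    ]
 [ 72.9321   0.0219  71.    ]]
```

View pics/v5.png

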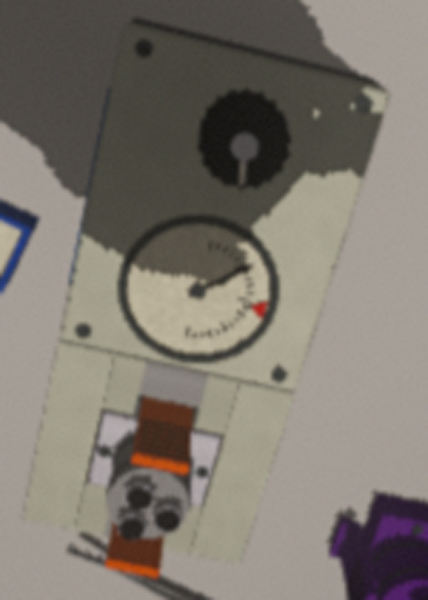

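{"name": "arm_command", "arguments": {
  "delta_pos": [
    [0,0.27,-0.6],
    [0,0,0],
    [0.8,0,0],
    [0.8,0,0],
    [0.8,0,0],
    [0,0,0]
  ],
  "rotation": [
    [0,0,0],
    [0,0,0],
    [0,0,0.06],
    [0,0,0],
    [0,0,0],
    [0,0,0]
  ]
}}

```text
clock: 3.1
position: [0.5219, 0.0771, 0.1147]
tool_rot: [1.176, 1.569, 0.3]
force: [-0.3, -0.1, 1.2]
grip_width: 0.0852
```

```bash
python3 -c "
from h import *
goto([.5215,.077,.059])
p=optics.camera_params('wrist')
im=optics.grab_frame('wrist')[:,:,::-1]; cv2.imwrite('pics/w2.png',im); np.save('pics/w2.npy',p,allow_pickle=True)
print(proj(p,[.5215,.077,.074]),proj(p,[.5513,.0088,.041]))
g=im.max(2); yy,xx=np.mgrid[:384,:512]
"
```

```text
t 3.1 pos [0.5219 0.0771 0.1147] q [-0.4052  0.5134  0.197   1.9554 -0.1528  0.6847  0.5805] w 0.0852 F [-0.2945 -0.1432  1.1767]
yaw_y deg 39.813972316635606 tool axes x,y,z: [[0.002, 0.001, -1.0], [0.768, 0.64, 0.002], [0.64, -0.768, 0.001]]
shift units [ 1.855  -0.0162 -0.0068] turn units [-0.      0.0079 -0.0189]
[257.6268 213.9623] [236.1629 268.0848]
```

View pics/w2.png

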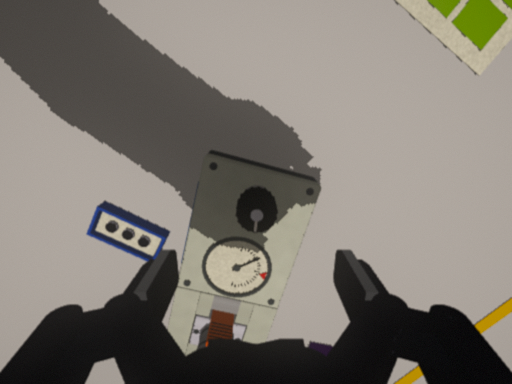

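The wrist view shows the knob cap at (257,214), and the prediction was (257.6,214). The tool is centred over the knob, with clear space for both fingers. I descend and grip.

{"name": "arm_command", "arguments": {
  "delta_pos": [
    [0.9,0,0],
    [0.9,0,0],
    [0.05,0,0]
  ],
  "rotation": [
    [0,0,0],
    [0,0,0],
    [0,0,0]
  ]
}}

```text
clock: 3.45
position: [0.5258, 0.0772, 0.0636]
tool_rot: [1.148, 1.561, 0.274]
force: [0.0, -0.3, -0.2]
grip_width: 0.0854
```

{"name": "arm_command", "arguments": {
  "delta_pos": [
    [0,0,0],
    [0,0,0],
    [0,0,0],
    [0,0,0],
    [0,0,0],
    [0,0,0],
    [0,0,0],
    [0,0,0]
  ],
  "rotation": [
    [0,0,0],
    [0,0,0],
    [0,0,0],
    [0,0,0],
    [0,0,0],
    [0,0,0],
    [0,0,0],
    [0,0,0]
  ],
  "gripper": 1,
  "grip_force": 30
}}

```text
clock: 4.25
position: [0.5288, 0.0776, 0.0699]
tool_rot: [1.147, 1.554, 0.275]
force: [-0.1, -0.8, 0.0]
grip_width: -0.0001
```

```bash
python3 -c "
from h import *
goto([.5215,.077,.059]); print(monitor.observe()['moment'])"
```

```text
t 4.25 pos [0.5288 0.0776 0.0699] q [-0.3813  0.5886  0.1703  1.9746 -0.1748  0.5756  0.6052] w -0.0001 F [-0.1456 -0.7992  0.0202]
yaw_y deg 40.04852118862832 tool axes x,y,z: [[0.016, 0.004, -1.0], [0.765, 0.643, 0.015], [0.643, -0.766, 0.007]]
shift units [ 0.3591 -0.204  -0.1441] turn units [-0.0005  0.0644 -0.1428]
[-0.0158  0.0311 -0.0258]
```

The fingers closed on nothing, so I look before doing anything else.

```bash
python3 -c "
from h import *
p=optics.camera_params('wrist'); s=monitor.observe()
im=optics.grab_frame('wrist')[:,:,::-1]; cv2.imwrite('pics/w3.png',im); 
print(p['origin'],p['rotation'],'tcp px',proj(p,s['position']),'knob',proj(p,[.5215,.077,.074]))
a=im; b=optics.grab_frame('side')[:,:,::-1]; c=optics.grab_frame('scene')[:,:,::-1]
cv2.imwrite('pics/side3.png',b);cv2.imwrite('pics/scene3.png',c)
L=cv2.resize(a,(400,300)); r=cv2.resize(b[150:310,170:370],(400,320)); q=cv2.resize(c[120:260,130:305],(400,320))
cv2.imwrite('pics/v7.png',np.hstack([np.vstack([L,np.zeros((20,400,3),np.uint8)]),r]))
"
```

```text
[0.4712 0.1396 0.2286] [ 2.8066 -0.0139  0.6985] tcp px [258.6693 238.3905] knob [249.376  235.5262]
```

View pics/v7.png

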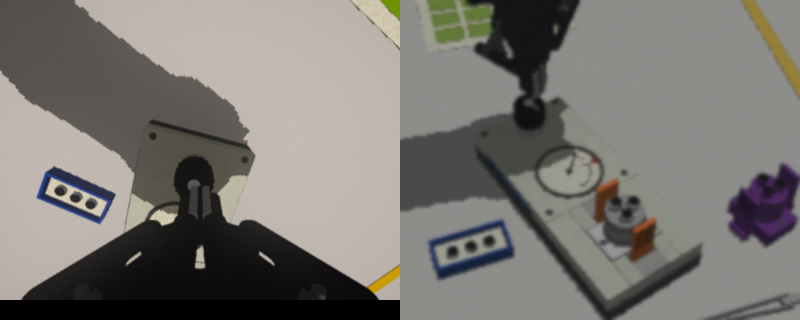

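```bash
python3 -c "
from h import *
s=monitor.observe()
x=R.from_euler('xyz',s['tool_rot']).as_matrix()[:,0]
for n,(u,v) in [('side',(205,160)),('scene',(200,135))]:
    p=optics.camera_params(n); im=cv2.imread(f'pics/{n}3.png')
    print(n,'tcp',(proj(p,s['position'])-[u,v])*6.6,'tip',(proj(p,s['position']+.014*x)-[u,v])*6.6,'knobtop',(proj(p,[.5215,.077,.074])-[u,v])*6.6,'knobbot',(proj(p,[.5215,.077,.048])-[u,v])*6.6)
    c=cv2.resize(im[v:v+70,u:u+60],None,fx=6.6,fy=6.6,interpolation=cv2.INTER_CUBIC).astype(float)
    cv2.imwrite(f'pics/z{n}.png',np.clip(255*(c/255)**.45,0,255))
cv2.imwrite('pics/v8.png',np.hstack([cv2.imread('pics/zside.png'),cv2.imread('pics/zscene.png')]))
"
```

```text
side tcp [205.9288 278.7549] tip [208.0031 310.3629] knobtop [182.8353 272.7956] knobbot [185.9719 331.7317]
scene tcp [225.9302 306.3434] tip [227.4891 336.3537] knobtop [220.8454 282.024 ] knobbot [223.3046 336.8085][ WARN:0@0.466] global loadsave.cpp:1063 imwrite_ Unsupported depth image for selected encoder is fallbacked to CV_8U.
```

View pics/v8.png

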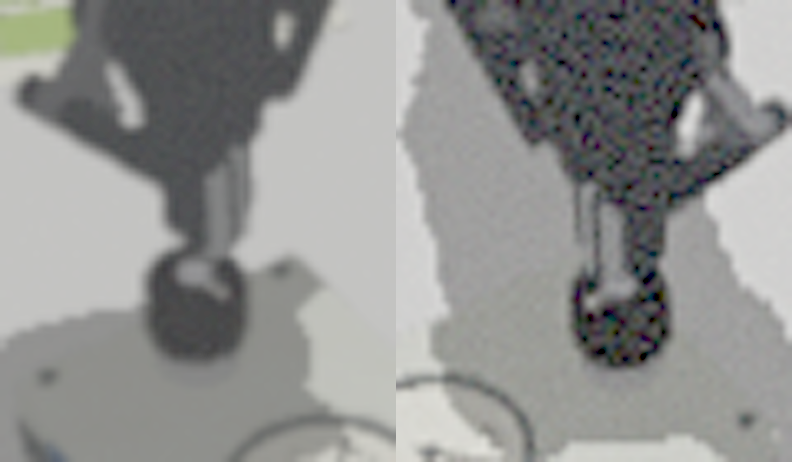

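The side and scene crops show the shut fingertips resting on top of the knob, at about (215,250) and (615,285) in the picture. They should be about 14 mm ahead of the TCP. I triangulate the actual tip.

```bash
python3 -c "
from h import *
p,q=optics.camera_params('side'),optics.camera_params('scene')
print(tri([ray(p,(205+215/6.6,160+248/6.6)),ray(q,(200+219/6.6,135+285/6.6))]))
s=monitor.observe();print(s['position'],s['tool_rot'],s['qpos'])
w=optics.camera_params('wrist')
im=cv2.imread('pics/w2.png'); print(im.shape)
# known separations in w2: dial + screws scale check
w2=np.load('pics/w2.npy',allow_pickle=True).item()
d=np.linalg.norm
print(plane(w2,(208.5,153),.036),plane(w2,(321,187),.036),d(plane(w2,(208.5,153),.036)-plane(w2,(321,187),.036)),'should be .110')
"
```

```text
(array([0.5321, 0.0755, 0.0839]), [np.float64(0.00044671544926410946), np.float64(0.0004467154492641357)])
[0.5288 0.0775 0.0698] [1.1446 1.5545 0.2727] [-0.3812  0.5888  0.1703  1.9747 -0.1748  0.5755  0.6053]
(384, 512, 3)
[0.4622 0.0817 0.036 ] [0.5591 0.1221 0.036 ] 0.10498489284650155 should be .110
```

The camera evidence agrees that the tool is really about 20 mm higher than the reported z: the tip triangulates high, and the station looks 5–8 % too small in the wrist views. I open, re-centre, descend by about 28 mm more while watching the force, and close again.

{"name": "arm_command", "arguments": {
  "delta_pos": [
    [0,0,0],
    [0,0,0],
    [0,0,0],
    [0,0,0],
    [0,0,0],
    [0,-0.2,-0.15],
    [0,0,0]
  ],
  "rotation": [
    [0,0,0],
    [0,0,0],
    [0,0,0],
    [0,0,0],
    [0,0,0],
    [0,0.06,-0.14],
    [0,0,0]
  ],
  "gripper": -1
}}

```text
clock: 5.1
position: [0.5205, 0.077, 0.0695]
tool_rot: [-1.803, 1.569, -2.675]
force: [-0.3, -0.1, 0.4]
grip_width: 0.0852
```

{"name": "arm_command", "arguments": {
  "delta_pos": [
    [0.4,0,0],
    [0.3,0,0],
    [0.2,0,0],
    [0,0,0]
  ],
  "rotation": [
    [0,0,0],
    [0,0,0],
    [0,0,0],
    [0,0,0]
  ]
}}

```text
clock: 5.5
position: [0.52, 0.0771, 0.0396]
tool_rot: [-1.87, 1.568, -2.742]
force: [-0.3, 0.2, -0.5]
grip_width: 0.0857
```

```bash
python3 -c "
from h import *
goto([.522,.077,.042])"
```

```text
t 5.5 pos [0.52   0.0771 0.0396] q [-0.374   0.6386  0.1557  1.992  -0.1843  0.5266  0.6104] w 0.0857 F [-0.338   0.1884 -0.4691]
yaw_y deg 40.052713610762304 tool axes x,y,z: [[-0.002, -0.001, -1.0], [0.765, 0.643, -0.002], [0.643, -0.765, -0.001]]
shift units [-0.0817  0.0487  0.0447] turn units [-0.     -0.0065  0.0212]
```

{"name": "arm_command", "arguments": {
  "delta_pos": [
    [0,0,0],
    [0,0,0],
    [0,0,0],
    [0,0,0],
    [0,0,0],
    [0,0,0]
  ],
  "rotation": [
    [0,0,0],
    [0,0,0],
    [0,0,0],
    [0,0,0],
    [0,0,0],
    [0,0,0]
  ],
  "gripper": 1,
  "grip_force": 30
}}

```text
clock: 6.1
position: [0.5218, 0.0782, 0.0402]
tool_rot: [1.304, 1.569, 0.433]
force: [1.1, -0.2, -6.0]
grip_width: 0.0309
```

```bash
python3 -c "
from h import *
goto([.522,.077,.042]); print(monitor.observe()['moment'])"
```

```text
t 6.1 pos [0.5218 0.0782 0.0402] q [-0.3744  0.6379  0.1551  1.99   -0.185   0.5254  0.6104] w 0.0309 F [ 1.1252 -0.2398 -5.9532]
yaw_y deg 40.08367696319649 tool axes x,y,z: [[0.001, 0.001, -1.0], [0.765, 0.644, 0.001], [0.644, -0.765, 0.0]]
shift units [-0.0586 -0.0207  0.0368] turn units [-0.      0.0037 -0.0134]
[-0.1042 -0.1869 -0.0134]
```

The knob is gripped with an opening of 31 mm. It needs about 78° clockwise, so I turn most of that and then measure.

{"name": "arm_command", "arguments": {
  "delta_pos": [
    [0,0,0],
    [0,0,0],
    [0,0,0],
    [0,0,0],
    [0,0,0],
    [0,0,0],
    [0,0,0],
    [0,0,0],
    [0,0,0],
    [0,0,0]
  ],
  "rotation": [
    [0.8,0,0],
    [0.8,0,0],
    [0.8,0,0],
    [0.8,0,0],
    [0.8,0,0],
    [0.8,0,0],
    [0.8,0,0],
    [0.8,0,0],
    [0.8,0,0],
    [0,0,0]
  ]
}}

```text
clock: 7.1
position: [0.5234, 0.0788, 0.0402]
tool_rot: [1.889, 1.566, 0.234]
force: [0.7, -0.1, -3.3]
grip_width: 0.0309
```

```bash
cat >> h.py <<'E'
def dialangles(name,c,im=None):
    p=optics.camera_params(name)
    if im is None: im=optics.grab_frame(name)[:,:,::-1]
    d=dial(np.ascontiguousarray(im),p,np.array(c),.007,.022)
    n=np.array(d["n"]); n=n[n[:,2]<np.percentile(n[:,2],6)]
    e=np.exp(1j*np.radians(n[:,0])).mean()
    m=np.array(d["m"]) if d["m"] else np.zeros((1,2))
    print(name,"needle",np.degrees(np.angle(e)),"conc",abs(e),len(n),"mark",np.median(m,0),len(d["m"]))
E
python3 -c "
from h import *
goto([.522,.077,.042]); print(monitor.observe()['moment'])
# sanity on start pics, then now
for n in ['scene','side']: dialangles(n,[.554,.009,.041],cv2.imread(f'pics/{n}0.png'))
for n in ['scene','side']:
    im=optics.grab_frame(n)[:,:,::-1]; cv2.imwrite(f'pics/{n}4.png',im); dialangles(n,[.554,.009,.041],im)
"
```

```text
t 7.1 pos [0.5234 0.0788 0.0402] q [-0.5216  0.6688  0.361   1.9964 -0.4355  0.546   0.0602] w 0.0309 F [ 0.7496 -0.0664 -3.2539]
yaw_y deg -4.786163738707272 tool axes x,y,z: [[0.005, 0.001, -1.0], [0.997, -0.083, 0.005], [-0.083, -0.997, -0.002]]
shift units [-0.0606 -0.0404  0.0632] turn units [ 0.     -0.0145 -0.0442]
[-0.0311  0.0895 -0.0296]
scene needle 71.81676208936736 conc 0.958125343375207 13 mark [18.144   0.0301] 3
side needle 38.4428527647644 conc 0.7146194021599827 16 mark [13.6693  0.0289] 2
scene needle 107.56963472927994 conc 0.9208140460341565 13 mark [18.4868  0.0296] 2
side needle 112.51644478935913 conc 0.9313932409488306 16 mark [13.6693  0.0289] 2
```

{"name": "arm_command", "arguments": {
  "delta_pos": [
    [0,0,0],
    [0,0,0],
    [0,0,0],
    [0,0,0],
    [0,0,0],
    [0,0,0],
    [0,0,0],
    [0,0,0]
  ],
  "rotation": [
    [0.75,0,0],
    [0.75,0,0],
    [0.75,0,0],
    [0.75,0,0],
    [0.75,0,0],
    [0.75,0,0],
    [0.75,0,0],
    [0,0,0]
  ]
}}

```text
clock: 8.0
position: [0.5245, 0.0785, 0.0402]
tool_rot: [2.485, 1.564, 0.284]
force: [1.2, 0.0, -2.4]
grip_width: 0.0308
```

```bash
python3 -c "
from h import *
goto([.522,.077,.042])
ims=[]
for n,(u,v) in [('side',(225,210)),('scene',(180,185))]:
    im=optics.grab_frame(n)[:,:,::-1]; cv2.imwrite(f'pics/{n}5.png',im)
    p=optics.camera_params(n); print(n,'centre px in crop',(proj(p,[.554,.009,.041])-[u,v])*8)
    c=cv2.resize(im[v:v+45,u:u+50],None,fx=8,fy=8,interpolation=cv2.INTER_CUBIC).astype(float)
    ims.append(np.clip(255*(c/255)**.5,0,255).astype(np.uint8))
cv2.imwrite('pics/v9.png',np.hstack(ims))
"
```

```text
t 8.0 pos [0.5245 0.0785 0.0402] q [-0.6171  0.7036  0.503   2.0002 -0.6056  0.5807 -0.3277] w 0.0308 F [ 1.2257  0.0293 -2.424 ]
yaw_y deg -36.10721183235347 tool axes x,y,z: [[0.007, 0.002, -1.0], [0.808, -0.589, 0.004], [-0.589, -0.808, -0.006]]
shift units [-0.0609 -0.0396  0.0891] turn units [ 0.0001 -0.0533 -0.0411]
side centre px in crop [227.8573 193.4226]
scene centre px in crop [198.7621 142.3057]
```

View pics/v9.png

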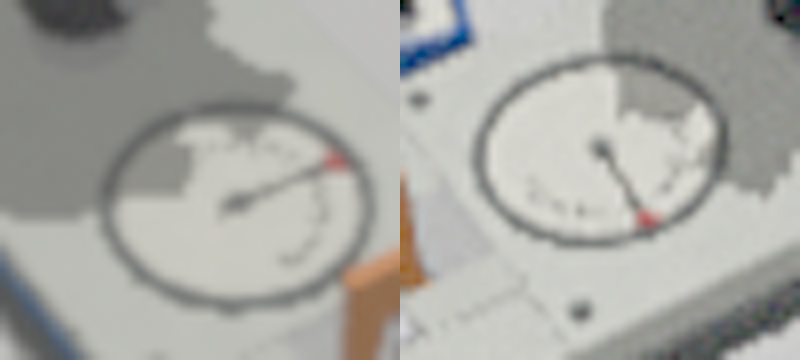

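Both views show the needle on the red wedge. In the side view the hub is (235,203), the needle end (322,167) and the mark (338,160), and the slopes match (-0.414 and -0.417). I release the knob and rise.

{"name": "arm_command", "arguments": {
  "delta_pos": [
    [0,0,0],
    [0,0,0],
    [0,0,0],
    [0,0,0],
    [0,0,0],
    [-0.5,0,0],
    [-0.9,0,0],
    [-0.9,0,0],
    [-0.9,0,0],
    [-0.9,0,0]
  ],
  "rotation": [
    [0,0,0],
    [0,0,0],
    [0,0,0],
    [0,0,0],
    [0,0,0],
    [0,0,0],
    [0,0,0],
    [0,0,0],
    [0,0,0],
    [0,0,0]
  ],
  "gripper": -1
}}

```text
clock: 9.1
position: [0.5215, 0.0767, 0.1689]
tool_rot: [2.87, 1.569, 0.677]
force: [-0.2, 0.0, 0.1]
grip_width: 0.0851
```

```bash
python3 -c "
from h import *
ps,pd=optics.camera_params('scene'),optics.camera_params('side')
c1=plane(ps,(205.2,203.75),.041);c2=plane(pd,(254.75,235.6),.041)
k=np.array([.5232,.0766,.041]); c,e=tri([ray(ps,(205.2,203.75)),ray(pd,(254.75,235.6))])
print('dial',c1,c2,c,e)
for d in (c1,c2,c,(c1+c2)/2):
    v=k-d; print(np.degrees(np.arctan2(v[1],v[0])),np.hypot(*v[:2]))
for n in ['scene','side']:
    im=optics.grab_frame(n)[:,:,::-1]; cv2.imwrite(f'pics/{n}6.png',im)
goto([.595,-.072,.15],np.radians(-64.5))
"
```

```text
dial [0.5569 0.0095 0.041 ] [0.5559 0.0048 0.041 ] [0.5557 0.0087 0.0382] [np.float64(0.0012744385665633723), np.float64(0.0012744385665632817)]
116.66271525335303 0.07508789809940528
114.48184261261686 0.07887253126527288
115.55489017620276 0.07531075870833498
115.54547074912972 0.07696628218936492
t 9.2 pos [0.5232 0.077  0.1708] q [-0.7533  0.5132  0.6888  1.9272 -0.433   0.8456 -0.4578] w 0.0853 F [ 0.4313 -0.3775 -0.831 ]
yaw_y deg -35.64593034035258 tool axes x,y,z: [[0.006, 0.003, -1.0], [0.813, -0.583, 0.003], [-0.583, -0.813, -0.006]]
shift units [0.6928 4.8367 2.6454] turn units [ 4.8091 -0.0618 -0.0156]
```

{"name": "arm_command", "arguments": {
  "delta_pos": [
    [0,0.8,0.44],
    [0,0.8,0.44],
    [0,0.8,0.44],
    [0,0.8,0.44],
    [0,0.8,0.44],
    [0,0.8,0.44],
    [0,0,0]
  ],
  "rotation": [
    [0,0,0],
    [0,0,0],
    [0,0,0],
    [0,0,0],
    [0,0,0],
    [0,0,0],
    [0,0,0]
  ]
}}

```text
clock: 9.9
position: [0.5957, -0.0757, 0.1748]
tool_rot: [2.678, 1.562, 0.488]
force: [-0.8, 0.1, 0.3]
grip_width: 0.0853
```

{"name": "arm_command", "arguments": {
  "delta_pos": [
    [0,0,0],
    [0,0,0],
    [0,0,0],
    [0,0,0],
    [0,0,0],
    [0,0,0],
    [0,0,0],
    [0,0,0]
  ],
  "rotation": [
    [0.8,0,0],
    [0.8,0,0],
    [0.8,0,0],
    [0.8,0,0],
    [0.8,0,0],
    [0.8,0,0],
    [0,0,0],
    [0,0,0]
  ]
}}

```text
clock: 10.7
position: [0.5932, -0.0745, 0.177]
tool_rot: [-2.814, 1.564, 0.759]
force: [-0.7, 0.7, -0.3]
grip_width: 0.0856
```

```bash
python3 -c "
from h import *
goto([.596,-.071,.15],np.radians(-64.2))
p=optics.camera_params('wrist'); im=optics.grab_frame('wrist')[:,:,::-1]; cv2.imwrite('pics/w6.png',im); np.save('pics/w6.npy',p,allow_pickle=True)
for dz in (0,.018):
    q=dict(p); q['origin']=p['origin']+[0,0,dz]
    for b in blobs(orange(im),30): print('or',b[0],b[1],b[2],plane(q,b[1],.070))
    print('pred pinch top',proj(q,[.596,-.071,.078]),'knob',proj(q,[.5232,.0766,.074]),'dial',proj(q,[.556,.008,.041]))
"
```

```text
t 10.7 pos [ 0.5932 -0.0745  0.177 ] q [-0.4866  0.6559  0.7962  1.7436 -0.5605  0.9786 -0.6104] w 0.0856 F [-0.6848  0.6936 -0.3092]
yaw_y deg -65.28507766184832 tool axes x,y,z: [[0.005, 0.005, -1.0], [0.418, -0.908, -0.002], [-0.908, -0.418, -0.007]]
shift units [ 0.8999 -0.0642 -0.1263] turn units [-0.1809 -0.0651  0.0215]
or 150 [227.4333 187.0067] [224 170   8  33] [ 0.5815 -0.0482  0.07  ]
or 170 [281.2412 186.6412] [278 170   7  33] [ 0.6047 -0.0977  0.07  ]
pred pinch top [253.7168 185.8058] knob [ 89.9491 188.8572] dial [174.7677 179.2415]
or 150 [227.4333 187.0067] [224 170   8  33] [ 0.5758 -0.0486  0.07  ]
or 170 [281.2412 186.6412] [278 170   7  33] [ 0.6005 -0.1014  0.07  ]
pred pinch top [253.8757 180.9328] knob [ 99.6639 183.9001] dial [179.0786 175.2637]
```

View pics/w6.png

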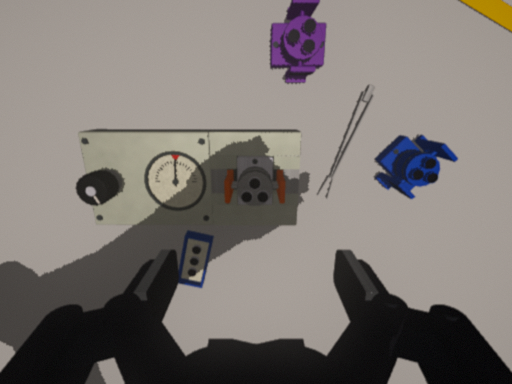

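The wrist view shows the needle at the red mark (175,155). The orange catches are at (227,187) and (281,187), level in the image, and the jaws are centred on them. The purple decoy at (298,42) and the blue one at (417,165) are clear. I descend in stages.

{"name": "arm_command", "arguments": {
  "delta_pos": [
    [0,-0.05,-0.1],
    [0,0,0],
    [0.8,0,0],
    [0.8,0,0],
    [0.8,0,0],
    [0.3,0,0],
    [0,0,0]
  ],
  "rotation": [
    [0,-0.06,0.02],
    [0,0,0],
    [0,0,0],
    [0,0,0],
    [0,0,0],
    [0,0,0],
    [0,0,0]
  ]
}}

```text
clock: 11.45
position: [0.5966, -0.0711, 0.0946]
tool_rot: [3.082, 1.569, 0.379]
force: [-0.0, -0.3, -0.0]
grip_width: 0.0854
```

```bash
python3 -c "
from h import *
goto([.595,-.0715,.036],np.radians(-64.7))
ims=[]
for n,(u,v) in [('side',(225,195)),('scene',(125,165))]:
    im=optics.grab_frame(n)[:,:,::-1]; cv2.imwrite(f'pics/{n}7.png',im)
    c=cv2.resize(im[v:v+90,u:u+80],None,fx=5,fy=5,interpolation=cv2.INTER_CUBIC).astype(float)
    ims.append(np.clip(255*(c/255)**.5,0,255).astype(np.uint8))
cv2.imwrite('pics/v11.png',np.hstack(ims))
"
```

```text
t 11.45 pos [ 0.5966 -0.0711  0.0946] q [-0.4361  0.7584  0.7061  1.791  -0.6468  0.8363 -0.5466] w 0.0854 F [-0.0027 -0.2689 -0.0002]
yaw_y deg -64.87631838813215 tool axes x,y,z: [[0.002, 0.001, -1.0], [0.425, -0.905, 0.0], [-0.905, -0.425, -0.002]]
shift units [ 1.9542 -0.0102  0.0573] turn units [-0.0294 -0.0209 -0.0013]
```

View pics/v11.png

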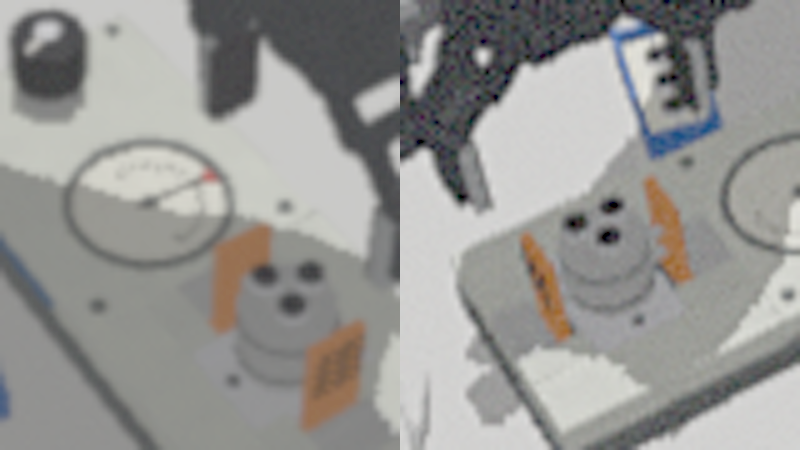

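The fingertips are at (225,115) and (380,280) in the side crop, and at (700,118) and (480,208) in the scene crop. They stand above and outside the orange pads. I triangulate them.

```bash
python3 -c "
from h import *
p,q=optics.camera_params('side'),optics.camera_params('scene')
a,e=tri([ray(p,(270,218)),ray(q,(185,188.6))]); b,f=tri([ray(p,(301,251)),ray(q,(141,206.6))])
print(a,e,b,f,(a+b)/2)
# pads: top centres, from crops
A,e=tri([ray(p,(225+240/5,195+240/5)),ray(q,(125+252/5,165+182/5))]); B,f=tri([ray(p,(225+335/5,195+337/5)),ray(q,(125+128/5,165+238/5))])
print(A,e,B,f,(A+B)/2)
"
```

```text
[ 0.5789 -0.0261  0.1182] [np.float64(0.00048695136540605075), np.float64(0.0004869513654060331)] [ 0.6141 -0.1113  0.1202] [np.float64(0.0006557735194426893), np.float64(0.0006557735194427796)] [ 0.5965 -0.0687  0.1192]
[ 0.5787 -0.0515  0.0814] [np.float64(0.0021920955354613864), np.float64(0.0021920955354615165)] [ 0.6018 -0.1014  0.0831] [np.float64(0.002128009290340571), np.float64(0.002128009290340643)] [ 0.5903 -0.0764  0.0823]
```

{"name": "arm_command", "arguments": {
  "delta_pos": [
    [0.7,0,0],
    [0.6,0,0],
    [0.4,0,0],
    [0.15,0,0],
    [0,0,0]
  ],
  "rotation": [
    [0,0,0],
    [0,0,0],
    [0,0,0],
    [0,0,0],
    [0,0,0]
  ]
}}

```text
clock: 12.05
position: [0.6009, -0.0714, 0.0441]
tool_rot: [2.778, 1.559, 0.075]
force: [-0.4, 0.3, 0.6]
grip_width: 0.0853
```

```bash
python3 -c "
from h import *
goto([.5955,-.0715,.035],np.radians(-64.7))"
```

```text
t 12.05 pos [ 0.6009 -0.0714  0.0441] q [-0.3952  0.8231  0.6409  1.8078 -0.7085  0.7423 -0.4995] w 0.0853 F [-0.4183  0.2942  0.6409]
yaw_y deg -64.82429091711926 tool axes x,y,z: [[0.011, 0.001, -1.0], [0.425, -0.905, 0.004], [-0.905, -0.425, -0.011]]
shift units [ 0.2997 -0.0764  0.168 ] turn units [-0.0205 -0.1019 -0.0389]
```

{"name": "arm_command", "arguments": {
  "delta_pos": [
    [0.27,-0.08,0.17],
    [0,0,0],
    [0,0,0]
  ],
  "rotation": [
    [0,-0.1,-0.04],
    [0,0,0],
    [0,0,0]
  ]
}}

```text
clock: 12.35
position: [0.5957, -0.0716, 0.0369]
tool_rot: [2.829, 1.57, 0.127]
force: [0.5, -0.9, 0.5]
grip_width: 0.0852
```

{"name": "arm_command", "arguments": {
  "delta_pos": [
    [0,0,0],
    [0,0,0],
    [0,0,0],
    [0,0,0],
    [0,0,0]
  ],
  "rotation": [
    [0,0,0],
    [0,0,0],
    [0,0,0],
    [0,0,0],
    [0,0,0]
  ],
  "gripper": 1,
  "grip_force": 40
}}

```text
clock: 12.85
position: [0.5965, -0.0715, 0.0385]
tool_rot: [2.905, 1.568, 0.203]
force: [-0.8, 0.6, -4.0]
grip_width: 0.0434
```

```bash
python3 -c "
from h import *
goto([.5955,-.0715,.035],np.radians(-64.7)); print(monitor.observe()['moment'])"
```

```text
t 12.85 pos [ 0.5965 -0.0715  0.0385] q [-0.393   0.8295  0.6363  1.8136 -0.7105  0.7385 -0.4964] w 0.0434 F [-0.8104  0.6428 -3.9776]
yaw_y deg -64.82043079908591 tool axes x,y,z: [[0.003, 0.001, -1.0], [0.425, -0.905, 0.001], [-0.905, -0.425, -0.003]]
shift units [ 0.1169 -0.0141  0.0288] turn units [-0.0201 -0.0275 -0.0067]
[-0.0102 -0.0019 -0.0057]
```

{"name": "arm_command", "arguments": {
  "delta_pos": [
    [0,0,0],
    [0,0,0]
  ],
  "rotation": [
    [0,0,0],
    [0,0,0]
  ]
}}

```text
clock: 13.05
position: [0.5965, -0.0715, 0.0384]
tool_rot: [2.899, 1.568, 0.197]
force: [0.1, -1.0, 1.2]
grip_width: 0.043
```

```bash
python3 -c "
from h import *
goto([.5955,-.0715,.035],np.radians(-64.7)); print(monitor.observe()['moment'])
ims=[]
for n,(u,v) in [('side',(240,200)),('scene',(125,165))]:
    im=optics.grab_frame(n)[:,:,::-1]; cv2.imwrite(f'pics/{n}8.png',im)
    for b in blobs(orange(im),6): print(n,b)
    c=cv2.resize(im[v:v+80,u:u+80],None,fx=5,fy=5,interpolation=cv2.INTER_CUBIC).astype(float)
    ims.append(np.clip(255*(c/255)**.45,0,255).astype(np.uint8))
cv2.imwrite('pics/v12.png',np.hstack(ims))
"
```

```text
t 13.05 pos [ 0.5965 -0.0715  0.0384] q [-0.3931  0.8296  0.6363  1.8136 -0.7105  0.7384 -0.4963] w 0.043 F [ 0.0776 -1.0172  1.2441]
yaw_y deg -64.81575662768574 tool axes x,y,z: [[0.003, 0.001, -1.0], [0.426, -0.905, 0.001], [-0.905, -0.426, -0.003]]
shift units [ 0.1144 -0.0133  0.0294] turn units [-0.0193 -0.0271 -0.0067]
[-0.0321  0.1526  0.0041]
side (np.int32(58), array([273.9828, 249.1207]), array([269, 242,  12,  19], dtype=int32))
side (np.int32(95), array([287.8842, 272.9474]), array([284, 262,  10,  18], dtype=int32))
scene (np.int32(53), array([175.9245, 212.3208]), array([171, 202,  11,  20], dtype=int32))
scene (np.int32(41), array([157.4634, 228.0488]), array([154, 224,   7,   9], dtype=int32))
```

View pics/v12.png

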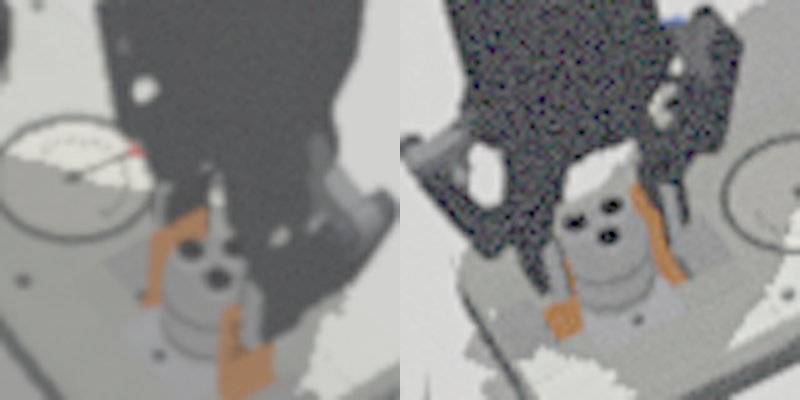

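The side and scene crops show both fingers on the outer faces of the orange catches, clear of the stubs. The needle is still on the mark. I lift gently first and check the force.

{"name": "arm_command", "arguments": {
  "delta_pos": [
    [-0.2,0,0],
    [-0.2,0,0],
    [-0.2,0,0],
    [0,0,0]
  ],
  "rotation": [
    [0,0,0],
    [0,0,0],
    [0,0,0],
    [0,0,0]
  ]
}}

```text
clock: 13.55
position: [0.5962, -0.0716, 0.0579]
tool_rot: [2.882, 1.568, 0.18]
force: [0.8, -0.7, -4.1]
grip_width: 0.0431
```

```bash
python3 -c "
from h import *
goto([.596,-.0715,.14],np.radians(-64.8)); print(monitor.observe()['moment'])
for n in ['side','scene']:
    im=optics.grab_frame(n)[:,:,::-1]; cv2.imwrite(f'pics/{n}9.png',im)
    for b in blobs(orange(im),6): print(n,b)
"
```

```text
t 13.55 pos [ 0.5962 -0.0716  0.0579] q [-0.4084  0.8044  0.6614  1.808  -0.6884  0.7717 -0.5131] w 0.0431 F [ 0.8403 -0.7443 -4.0605]
yaw_y deg -64.82264585164408 tool axes x,y,z: [[0.002, 0.0, -1.0], [0.425, -0.905, 0.001], [-0.905, -0.425, -0.002]]
shift units [-2.7375 -0.003  -0.0016] turn units [-0.0038 -0.022  -0.0058]
[ 0.0521 -0.0129  0.0427]
side (np.int32(55), array([274.1091, 241.8   ]), array([270, 235,  11,  19], dtype=int32))
side (np.int32(118), array([288.8644, 267.5424]), array([284, 255,  12,  21], dtype=int32))
scene (np.int32(64), array([175.2656, 207.2969]), array([170, 196,  12,  22], dtype=int32))
scene (np.int32(57), array([156.3333, 223.0351]), array([152, 217,   8,  12], dtype=int32))
```

The shuttle comes up freely: the force is about 4 N, its weight, and the orange blobs moved up with the tool. I continue slowly to about 100 mm.

{"name": "arm_command", "arguments": {
  "delta_pos": [
    [-0.3,0,0],
    [-0.3,0,0],
    [-0.3,0,0],
    [-0.3,0,0],
    [-0.3,0,0],
    [-0.3,0,0],
    [-0.3,0,0],
    [-0.3,0,0],
    [-0.2,0,0],
    [0,0,0]
  ],
  "rotation": [
    [0,0,0],
    [0,0,0],
    [0,0,0],
    [0,0,0],
    [0,0,0],
    [0,0,0],
    [0,0,0],
    [0,0,0],
    [0,0,0],
    [0,0,0]
  ]
}}

```text
clock: 14.65
position: [0.5958, -0.0715, 0.1428]
tool_rot: [3.018, 1.568, 0.316]
force: [0.7, -0.1, -2.4]
grip_width: 0.0432
```

{"name": "arm_command", "arguments": {
  "delta_pos": [
    [0,0,0],
    [0,0,0],
    [0,0,0],
    [0,0,0],
    [0,0,0]
  ],
  "rotation": [
    [0,0,0],
    [0,0,0],
    [0,0,0],
    [0,0,0],
    [0,0,0]
  ]
}}

```text
clock: 15.15
position: [0.5952, -0.0713, 0.1416]
tool_rot: [-2.595, 1.57, 0.986]
force: [-0.5, 0.0, -3.4]
grip_width: 0.0434
```

```bash
python3 -c "
from h import *
goto([.596,-.0715,.14],np.radians(-64.8)); s=monitor.observe(); print(s['moment'],s['qd'])
for n in ['side','scene']:
    p=optics.camera_params(n); im=np.ascontiguousarray(optics.grab_frame(n)[:,:,::-1]); cv2.imwrite(f'pics/{n}10.png',im)
    for b in blobs(orange(im),6): print(n,b)
    # needle vs mark: dark pixels along hub->mark line, pixel profile of slope
    hub=np.array([254.4,235.4]) if n=='side' else np.array([205.1,203.6])
    yy,xx=np.mgrid[:384,:512]; r=np.hypot(xx-hub[0],yy-hub[1])
    m=red(im)&(r<20); mk=np.array([xx[m].mean(),yy[m].mean()]) if m.any() else None
    g=im.max(2).astype(float); best=[]
    for a in range(0,360,4):
        q=[hub+t*np.array([np.cos(np.radians(a)),np.sin(np.radians(a))]) for t in np.linspace(3,8,11)]
        best.append((cv2.remap(g.astype(np.float32),np.float32([[x for x in q]])[...,0],np.float32([[x for x in q]])[...,1],1).mean(),a))
    print(n,'mark',mk,None if mk is None else np.degrees(np.arctan2(*(mk-hub)[::-1]))%360,'darkest dirs',sorted(best)[:4])
    if n=='side': c1=cv2.resize(im[160:320,210:340],(390,480),interpolation=cv2.INTER_CUBIC)
    else: c2=cv2.resize(im[120:280,110:240],(390,480),interpolation=cv2.INTER_CUBIC)
v=np.hstack([c1,c2]).astype(float); cv2.imwrite('pics/v13.png',np.clip(255*(v/255)**.5,0,255).astype(np.uint8))
"
```

```text
t 15.15 pos [ 0.5952 -0.0713  0.1416] q [-0.4697  0.7011  0.7603  1.7641 -0.5939  0.9204 -0.5848] w 0.0434 F [-0.5348  0.0287 -3.4495]
yaw_y deg -64.82677789209662 tool axes x,y,z: [[0.001, 0.001, -1.0], [0.425, -0.905, -0.001], [-0.905, -0.425, -0.001]]
shift units [ 0.0549  0.0161 -0.0219] turn units [-0.0045 -0.0079  0.0048]
[ 0.0008 -0.0063  0.0155] [ 0.0019  0.0027 -0.0016 -0.0002 -0.0014  0.0004 -0.0004]
side (np.int32(57), array([275.4211, 208.386 ]), array([271, 202,  12,  21], dtype=int32))
side (np.int32(142), array([291.4155, 235.831 ]), array([287, 221,  12,  25], dtype=int32))
side mark None None darkest dirs [(np.float32(90.180664), 100), (np.float32(90.18777), 108), (np.float32(90.20525), 104), (np.float32(90.20872), 112)]
scene (np.int32(70), array([169.2571, 177.4714]), array([164, 165,  13,  25], dtype=int32))
scene (np.int32(58), array([149.3966, 194.2759]), array([145, 189,   9,  12], dtype=int32))
scene mark [210.5 212. ] 57.26477372789239 darkest dirs [(np.float32(104.75044), 216), (np.float32(105.00417), 212), (np.float32(105.2081), 220), (np.float32(105.47168), 188)]
```

```bash
python3 -c "
from h import *
im=cv2.imread('pics/scene10.png'); g=im.max(2).astype(np.float32); hub=np.array([205.1,203.6])
l=cv2.medianBlur(im.max(2),9).astype(np.float32)-g
r=[]
for a in range(0,360,4):
    t=np.linspace(3,8,11); d=np.radians(a)
    r.append((float(cv2.remap(l,np.float32([hub[0]+t*np.cos(d)]),np.float32([hub[1]+t*np.sin(d)]),1).mean()),a))
print(sorted(r)[::-1][:4])
a=monitor.observe(); print(a['grip_width'],a['position'])
bot.job_done()"
```

```text
[(65.0588607788086, 60), (59.162109375, 56), (49.218929290771484, 64), (38.056461334228516, 52)]
0.04314421636573004 [ 0.5952 -0.0713  0.1417]
the job is handed in; nothing more can be done
```

I turned the knob about 76° clockwise until the needle stood on the red mark and let go. I then squeezed both orange catches, lifted the shuttle about 103 mm straight up, and handed the job in at about 15 s with it still held there.

**Last checks that passed:**
- **Needle:** in the scene picture it points along 56–60° and the red mark lies at 57°. The side view gave no reading at the end because the mark was hidden.
- **Load and motion:** the force was about 3.4 N, the shuttle's weight, and the joints were practically still.
- **Level:** the tool was vertical to within about 0.001 rad. The two catches kept the same alignment in the images.

**What disagreed or stayed unconfirmed:**
- **First grip missed:** the fingers first closed on top of the knob, because the real fingertips stand about 20 mm higher than the reported tool position implies. I corrected for this from the cameras and by contact.
- **Finger opening:** it read 43 mm on the catches, where 48 mm was expected. I could not measure the catch travel directly.
- **Final view:** the last picture could not be viewed because the 12-picture limit was reached. The final check therefore rests on numbers only.

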